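Put the label roll away

TASK

Slide the wider of the two label rolls straight up off its leaning spindle, without shoving the roll holder about, and set it down gently, standing on its flat end, inside the open storage box. Let go of it, then swing the box's lid over and press it fully shut. Leave the narrower roll on its spindle and everything else on the bench where it is.

Things in the scene. Friction and masses are not known exactly. Their poses are not given: they have to be found in the camera images.
- wide_roll_mid (a point): The wider paper label roll: a ring 64 mm in outside diameter, 50 mm wide along its axis, with a 26 mm bore; about 0.14 kg. It is on the holder's left or right spindle, a flat end against the holder's face. The point is its centre; z is its axis, pointing from the face to the spindle's free end (up, leaning 32 degrees from vertical).
- narrow_roll_mid (a point): The narrower roll on the other spindle: the same paper, 64 mm diameter and bore, but only 22 mm wide. To be left alone. The point is its centre, z along its axis as above.
- face (a point): The roll holder: a heavy (1.9 kg) stand, 130 x 260 mm base, loose on the bench (about 10 N shifts it). Its flat face, 94 x 260 mm, leans 32 degrees to look up and roughly towards the robot. The point is the middle of the face's surface, 62 mm above the bench; z is square to the face, outwards along the spindles; y runs along the holder.
- spindle_a (a point): Free end of one spindle, on its axis. Both spindles are plain steel, 20 mm diameter, 62 mm long with a bevelled end, square on the face, 65 mm either side of its middle along its y axis; this one is on +y. Axes as the face's. The wide roll is clear of it when the roll's centre is 25 mm or more beyond this point along z.
- spindle_b (a point): Free end of the other spindle, on the face's -y side; otherwise the same.
- box: A grey plastic storage box fixed to the bench, 150 x 150 mm outside, 64 mm high, walls and floor 5 mm thick, open on top and empty. Origin at the centre of its underside on the bench; z up; its x axis points to the side that carries the lid's hinge (roughly the robot's left), y along the hinge.
- lid_hinge (a point): The middle of the lid's hinge line, on the top of the box's rim: 75 mm from the box's centre along the box's x axis, 64.5 mm above the bench. The point turns with the lid: its -x axis points from the hinge to the lid's free edge, y along the hinge, z out of the lid's outer face.
- lid_edge (a point): The middle of the lid's free edge, 150 mm from the hinge line. The lid is a flat grey plate 150 x 150 mm, 6 mm thick (its inner face lies at the hinge line), with a small lip, 50 mm wide, standing 9 mm out beyond this edge.
- lid (a joint): Lid angle in rad: 0 shut flat on the box, 1.57 standing upright, more when it leans outwards past upright (stop at 2.0); it starts between 1.62 and 1.88. The hinge is stiff enough that the lid stays where it is left; about 2 N at its free edge moves it.
- marker: A whiteboard marker, 130 mm long, 20 mm thick, lying on the bench. Leave alone. Origin under its middle.
- slide_box: A small blue box of slides, 85 x 36 mm, 26 mm high, between the holder and the storage box. Leave alone. Origin at the centre of its underside.
- petri: A lidded glass dish, 94 mm diameter, 16 mm high. Leave alone. Origin at the centre of its underside.
- beaker: A glass beaker, 80 mm diameter, 110 mm high. Leave alone. Origin at the centre of its underside.
- wash_bottle: A white plastic bottle, 70 mm diameter, 170 mm high, at the back. Leave alone. Origin at the centre of its underside.
- eraser: A blue board eraser, 120 x 50 mm, 29 mm high. Leave alone. Origin at the centre of its underside.

How it is judged:
By the outcome, as a careful person would: the job done as asked, in the order asked, and still so for the second after the job is handed in, with the robot touching nothing.
It also fails if it takes over 58 s, if anything falls off the work surface, if the arm or the gripper's body presses on something with over 40 N, if the wrist force passes 120 N, or if a joint passes its speed limit or range.

ROBOT

A 6-joint arm with a two-finger parallel gripper is mounted at the origin on the work surface. World frame = base frame: x ahead of the robot, y to its left, z up, the work surface at z = 0. Lengths are in m, angles in rad, forces in N, time in s.
With the tool pointing down it reaches from about 0.425 to 1.125 m from the base axis. Payload 14.9 kg.
Tool frame: the origin (TCP) lies on the centre line of the jaws, within the pads' length; the fingertips stand bot.finger_overhang ahead of it and the grasp point (between the pads) lies 8 mm behind it (bot.finger_overhang is the distance from the TCP to the fingertips, in m); z points along the fingers, y is the line along which they close (so a half turn about z gives the same grasp; the last joint's range is limited). The gripper opens to 91 mm and grips with 3 to 60 N. Pads are 32 mm wide; open, the fingers measure 118 mm over their backs; the gripper's body (76 mm by 178 mm) begins 60 mm behind the grasp point.
Start: joints at [1.173, 0.379, 1.734, -0, 1.028, -0.033], TCP at [0.25, 0.654, 0.225] pointing down, gripper open.
Joint ranges: [-2.77, 2.77], [-0.74, 2.19], [0, 2.66], [-1.06, 4.2], [0.31, 2.87], [-3.08, 3.08]. Speed limits (rad/s): [1.89, 1.89, 2.39, 3.14, 3.14, 3.14].

INTERFACE

Orientations are given as a unit quaternion [x, y, z, w].
In Python, from workcell import bot gives the robot as it stands. The module is installed in compiled form; this text tells all that it offers.
- The arm moves only by the shell command python3 -m crank 'ROWS' [OPENING] [FORCE]. ROWS is JSON, one flat list of numbers, 4 for each row, row after row: the shift along the tool's x, y, z normalised to -1 to 1, where 1 is 2 cm, then the turn about the tool's z normalised to -1 to 1, where 1 is 0.08 rad. In form: [tx, ty, tz, twist, tx, ty, tz, twist, ...]. A call has 1 to 10 rows; each row shifts and turns the commanded pose from where the row before left it, along the tool's axes as they then stand; what a row does not reach is not made up. A row lasts 1/12 s, in which the tool goes at most 41.7 mm and 7.16 degrees, less where a joint would pass 70% of its speed; a pose out of reach is approached as far as the arm can. A call with a number of a shift or a turn outside -1 to 1 is refused whole. A call with a gripper value outside its range is refused whole. OPENING is the gripper command: -1 is shut, 1 is fully open, values between are in proportion, set as the call begins (- or left out, the last holds). The fingers move at their own pace and stop on an object; FORCE is the grip in N (left out, the last holds). Time passes only in rows, so rows that do not move let the fingers close. It gives the time, the measured TCP pose, the force, the opening and the grip force at its end, in the units of the state.
- bot.get_state(): the state, without advancing time (a new reading comes with each control period).
- bot.grab_frame(name): name is "side" or "top"; returns the picture (400x640x3 uint8, red, green, blue); there is no depth.
- bot.camera_info(name): a dict with "fov_y" (degrees; the focal length in pixels is half the picture's height over the tangent of half this angle, whatever the lens; pixels are square), "cx", "cy" (the principal point, pixels), "D" ([k1, k2, p1, p2, k3] as OpenCV has them; the pictures are not rectified), "camera_from_world" (4x4, takes a point from world to camera coordinates). Camera axes: x right, y down, z forward; pixel columns grow to the right and rows downward; lengths in m; the calibration is good to about 2 mm. A picture is of the moment at which its call begins. camera_info takes no time and is no camera call.
- bot.finish_job(): hands the job in; it is judged then, once.
The state is a dict: "time": time; "joint_pos": joint angles; "qvel": joint speeds; "joint_efforts": joint torques, N m; "position": TCP position; "ee_rot": TCP orientation; "contact_force": force on the tool from outside, world axes, zero at the start; "wrist_torque": the same for the moment, N m; "width": finger opening in m; "finger_force": force on a finger pad.
Only numpy, scipy, OpenCV 4.12 (cv2) and the standard library are available. Lean on these libraries where they do the work, as an engineer would, in place of code of your own. Each camera call takes 0.05 s, during which the arm holds its last target. There are 200 camera calls.

## Working session

There is one attempt and no reset: what is moved stays moved. The work goes in short steps, Python scripts to look and compute and a shell command to move; the robot and the scene stay as the last step left them, time stands still between calls to the robot, and variables do not carry over. Pictures are saved under pics/ and viewed, at most 10 in all, crops included, and the job is handed in when it is done.

```bash
mkdir -p pics; cat > h.py <<'E'
import numpy as np, cv2, json
from workcell import bot
def snap(n,f):
    im=bot.grab_frame(n); cv2.imwrite(f'pics/{f}.png',cv2.cvtColor(im,cv2.COLOR_RGB2BGR)); return im
def cam(n):
    c=bot.camera_info(n); f=200/np.tan(np.radians(c['fov_y'])/2)
    K=np.array([[f,0,c['cx']],[0,f,c['cy']],[0,0,1]]); return K,np.array(c['D'],float),np.array(c['camera_from_world'])
def ray(n,p):
    K,D,T=cam(n); u=cv2.undistortPoints(np.array(p,float).reshape(-1,1,2),K,D).reshape(-1,2)
    d=np.c_[u,np.ones(len(u))]@T[:3,:3]; o=-T[:3,:3].T@T[:3,3]; return o,d/np.linalg.norm(d,axis=1)[:,None]
def onz(n,p,z):
    o,d=ray(n,p); return o+d*((z-o[2])/d[:,2])[:,None]
def proj(n,P):
    K,D,T=cam(n); return cv2.projectPoints(np.array(P,float).reshape(-1,1,3),cv2.Rodrigues(T[:3,:3])[0],T[:3,3],K,D)[0].reshape(-1,2)
def tri(pa,pb):
    o1,d1=ray('side',pa);o2,d2=ray('top',pb);d1=d1[0];d2=d2[0]
    s=np.linalg.lstsq(np.c_[d1,-d2],o2-o1,rcond=None)[0]; a=o1+s[0]*d1;b=o2+s[1]*d2
    return (a+b)/2,np.linalg.norm(a-b)
E
python3 - <<'E'
from h import *
np.set_printoptions(precision=3,suppress=True)
snap('side','s0');snap('top','t0')
print(bot.get_state(),bot.finger_overhang)
for n in('side','top'): 
    K,D,T=cam(n); print(n,K[0,0],D,-T[:3,:3].T@T[:3,3],T[2,:3])
E
```

```text
{'time': 0.1, 'joint_pos': array([ 1.173,  0.379,  1.735,  0.   ,  1.028, -0.033]), 'qvel': array([ 0.   ,  0.   , -0.001,  0.   , -0.002,  0.001]), 'joint_efforts': array([  0.001, -76.503, -43.529,   0.065,   0.04 ,   0.   ]), 'position': array([0.25 , 0.654, 0.224]), 'ee_rot': array([ 0.181,  0.983, -0.   , -0.   ]), 'contact_force': array([-0.296,  0.028,  0.792]), 'wrist_torque': array([ 0.048,  0.011, -0.022]), 'finger_force': 0.0, 'width': 0.09157126446498648} 0.011
side 390.61528232523403 [0.018 0.    0.    0.    0.   ] [ 0.113 -0.453  0.617] [ 0.548  0.534 -0.644]
top 497.306077750444 [-0.047  0.     0.     0.     0.   ] [0.318 0.003 1.281] [ 0.217  0.016 -0.976]
```

View pics/s0.png

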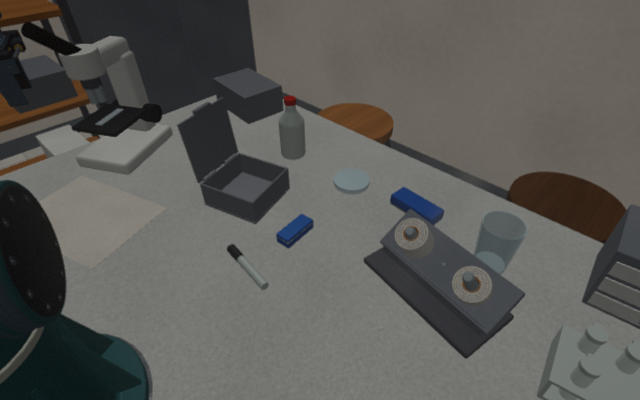

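View pics/t0.png

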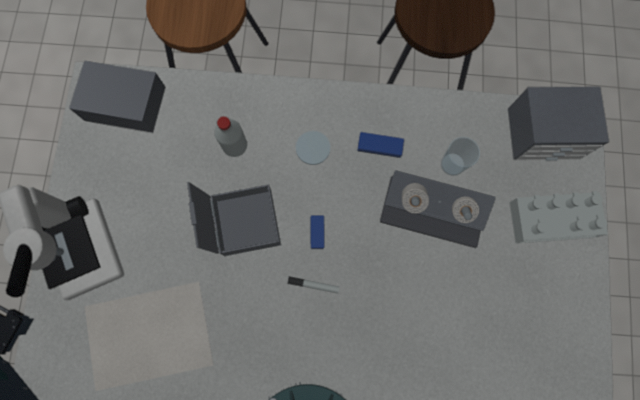

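```bash
python3 - <<'E'
import cv2,numpy as np
a=cv2.imread('pics/s0.png')[195:365,355:535];b=cv2.imread('pics/t0.png')[160:255,370:505]
a=cv2.resize(a,(560,529),interpolation=3)
b=cv2.resize(b,(0,0),fx=5.5,fy=5.5,interpolation=3)
cv2.imwrite('pics/c1.png',a);cv2.imwrite('pics/c2.png',b)
E
```

```text
(no output)
```

View pics/c1.png

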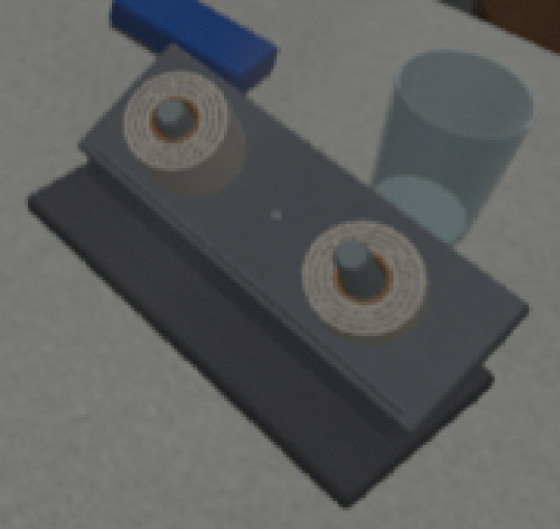

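View pics/c2.png

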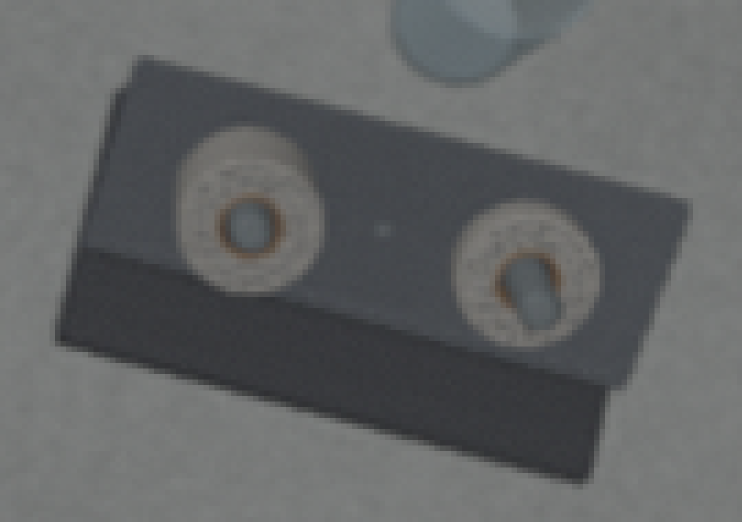

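```bash
python3 - <<'E'
from h import *
np.set_printoptions(precision=4,suppress=True)
f,e=tri((444.0,264.1),(439.6,201.8));print('face',f,e)
a,e=tri((409.6,231.0),(415.6,200.7));print('A',a,e)
b,e=tri((468.1,276.9),(468.7,216.7));print('B',b,e, b-a,np.linalg.norm(b-a))
m=(a+b)/2-f;print('z',m,np.linalg.norm(m),'lean',np.degrees(np.arccos(m[2]/np.linalg.norm(m))))
A=cv2.resize(cv2.imread('pics/s0.png')[90:225,170:300],None,fx=3,fy=3,interpolation=3)
B=cv2.resize(cv2.imread('pics/t0.png')[175:262,180:288],None,fx=3.7,fy=3.7,interpolation=3)
C=np.zeros((410,800,3),np.uint8);C[:A.shape[0],:A.shape[1]]=A;C[:B.shape[0],400:400+B.shape[1]]=B
C=np.clip(C*1.8,0,255).astype(np.uint8)
cv2.imwrite('pics/c3.png',C)
E
```

```text
face [ 0.6111 -0.2835  0.0582] 0.002636916171117478
A [ 0.5962 -0.2125  0.1068] 0.0006843419183499177
B [ 0.5672 -0.3419  0.1112] 0.0012906807370545114 [-0.029  -0.1295  0.0044] 0.13275599376721703
z [-0.0294  0.0063  0.0508] 0.05907043038205661 lean 30.628246632327293
```

View pics/c3.png

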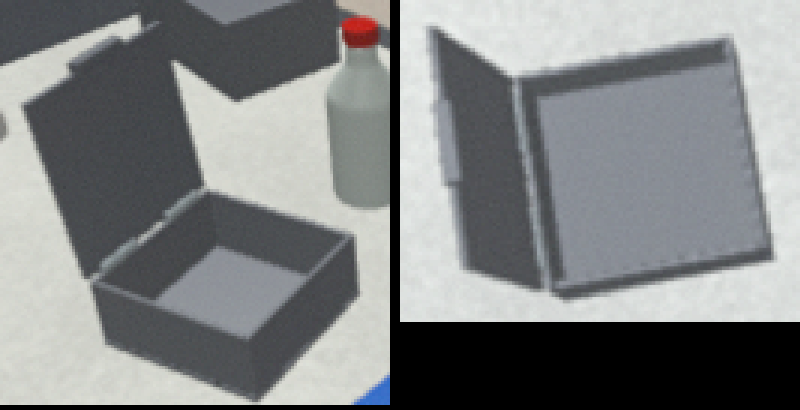

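```bash
python3 - <<'E'
from h import *
np.set_printoptions(precision=4,suppress=True)
for n,p,q,z in(('A',(409.6,231.0),(415.6,200.7),.1146),('B',(468.1,276.9),(468.7,216.7),.1146),('F',(444.0,264.1),(439.6,201.8),.062)):
    print(n,onz('side',p,z)[0],onz('top',q,z)[0])
t=onz('top',[(269.2,185.3),(280.5,244.7),(220,253.6),(211,196)],.064);print(t,np.linalg.norm(t-np.roll(t,-1,0),axis=1),t.mean(0))
s=np.array([(203,190),(355,235),(245,338),(93,281)])/3+[170,90]
t=onz('side',s,.064);print(t,np.linalg.norm(t-np.roll(t,-1,0),axis=1),t.mean(0))
print('lid near',tri((178.3,124.3),(197,247.2)),'far',tri((222.7,98.3),(188.1,182.3)))
# other things
for n,p,z in(('slide',(317.5,232),.026),('petri',(312,148),.016),('marker',(314,285),.01),('eraser',(381,145),.029),('beaker base',(454,164),0),('bottle cap',(224,123),.17)):print(n,onz('top',p,z)[0])
E
```

```text
A [ 0.5886 -0.2159  0.1146] [ 0.5946 -0.2113  0.1146]
B [ 0.5647 -0.3431  0.1146] [ 0.5661 -0.3404  0.1146]
F [ 0.6089 -0.2855  0.062 ] [ 0.6093 -0.2816  0.062 ]
[[0.6154 0.1497 0.064 ]
 [0.468  0.1063 0.064 ]
 [0.4335 0.2521 0.064 ]
 [0.5756 0.2929 0.064 ]] [0.1537 0.1498 0.1478 0.1486] [0.5231 0.2002 0.064 ]
[[0.5726 0.2885 0.064 ]
 [0.6167 0.1446 0.064 ]
 [0.4744 0.1081 0.064 ]
 [0.4366 0.2476 0.064 ]] [0.1505 0.1469 0.1445 0.142 ] [0.5251 0.1972 0.064 ]
lid near (array([0.4308, 0.2727, 0.2111]), np.float64(0.00375750837093067)) far (array([0.573 , 0.3139, 0.2067]), np.float64(0.0015395306979916114))
slide [0.5129 0.0188 0.026 ]
petri [0.7388 0.0524 0.016 ]
marker [0.3799 0.0164 0.01  ]
eraser [ 0.7583 -0.1294  0.029 ]
beaker base [ 0.7317 -0.3319  0.    ]
bottle cap [0.7324 0.2602 0.17  ]
```

```bash
cat >> h.py <<'E'
from scipy.spatial.transform import Rotation as R
def to(P,yaw=None):  # units of shift in tool axes to TCP target P; yaw of tool y in deg
    s=bot.get_state(); M=R.from_quat(s['ee_rot']).as_matrix(); P=np.array(P,float)
    y=np.degrees(np.arctan2(M[1,1],M[0,1])); tw=0 if yaw is None else -np.radians((yaw-y+90)%180-90)
    print('t',round(s['time'],2),'pos',s['position'].round(4),'yaw',y.round(2),'units',(M.T@(P-s['position'])/.02).round(2),'twist',round(tw/.08,2),'w',round(s['width'],4),'ff',round(s['finger_force'],1),'F',s['contact_force'].round(1))
E
python3 -m crank '[0,0,-0.5,-0.9,0,0,-1,-0.9,0,0,-1,0,0,0,-1,0,0,0,-1,0,0,0,-1,0,0,0,-0.5,0]' 1 5
python3 -m crank '[-0.3,-0.5,0,0,-0.7,-1,0,0,-0.7,-1,0,0,-0.7,-1,0,0,-0.7,-1,0,0,-0.7,-1,0,0,-0.7,-1,0,0,-0.7,-1,0,0,-0.7,-1,0,0,-0.7,-1,0,0]'
python3 -c "
from h import *
to([.606,-.2158,.18],77.6)"
```

```text
time: 0.68
position: [0.2499, 0.6544, 0.3473]
ee_rot: [0.11, 0.994, 0.001, 0.0]
contact_force: [0.6, 0.8, 0.8]
width: 0.091
finger_force: 0.0
time: 1.52
position: [0.3368, 0.4374, 0.3432]
ee_rot: [0.11, 0.994, -0.001, -0.001]
contact_force: [1.3, 1.2, -0.2]
width: 0.0912
finger_force: 0.0
t 1.52 pos [0.3368 0.4374 0.3432] yaw 77.35 units [-20.29 -28.9    8.19] twist -0.05 w 0.0912 ff 0.0 F [ 1.3  1.2 -0.2]
```

```bash

python3 -m crank '[-0.7,-1,0,0,-0.7,-1,0,0,-0.7,-1,0,0,-0.7,-1,0,0,-0.7,-1,0,0,-0.7,-1,0,0,-0.7,-1,0,0,-0.7,-1,0,0,-0.7,-1,0,0,-0.7,-1,0,0]' >/dev/null
python3 -m crank '[-0.7,-1,0,0,-0.7,-1,0,0,-0.7,-1,0,0,-0.7,-1,0,0,-0.7,-1,0,0,-0.7,-1,0,0,-0.7,-1,0,0,-0.7,-1,0,0,-0.7,-1,0,0,-0.4,-0.5,0,0]' >/dev/null
python3 -m crank '[-0.7,-1,0,0,-0.7,-1,0,0,-0.7,-1,0,0,-0.7,-1,0,0,-0.7,-1,0.5,0,-0.7,-1,1,0,-0.7,-1,1,0,-0.5,-0.7,1,0,0,0,0,0]'
python3 -c "
from h import *
to([.606,-.2158,.18],77.6)"
```

```text
time: 3.93
position: [0.5888, -0.1763, 0.2697]
ee_rot: [0.111, 0.994, 0.001, -0.003]
contact_force: [-1.9, 0.1, -1.0]
width: 0.091
finger_force: 0.0
t 3.93 pos [ 0.5888 -0.1763  0.2697] yaw 77.25 units [-1.3  -1.74  4.48] twist -0.08 w 0.091 ff 0.0 F [-1.9  0.1 -1. ]
```

```bash

python3 -m crank '[-0.4,-0.6,1,-0.08,-0.5,-0.6,1,0,-0.4,-0.54,1,0,0,0,1,0,0,0,0.8,0,0,0,0,0,0,0,0,0]'
python3 - <<'E'
from h import *
to([.606,-.2158,.0835],77.6)
a=snap('side','s1')[190:330,350:540]; b=snap('top','t1')[150:260,370:510]
A=cv2.resize(a,None,fx=2.1,fy=2.1,interpolation=3);B=cv2.resize(b,None,fx=2.85,fy=2.85,interpolation=3)
C=np.zeros((320,800,3),np.uint8);C[:A.shape[0],:A.shape[1]]=A;C[:B.shape[0],400:400+B.shape[1]]=B[:, :400]
cv2.imwrite('pics/c4.png',np.clip(C[:,:,::-1]*1.5,0,255).astype(np.uint8))
E
```

```text
time: 4.52
position: [0.6076, -0.2137, 0.1784]
ee_rot: [0.107, 0.994, 0.0, -0.001]
contact_force: [0.4, 0.2, 0.2]
width: 0.091
finger_force: 0.0
t 4.52 pos [ 0.6076 -0.2137  0.1784] yaw 77.73 units [ 0.05 -0.12  4.75] twist 0.03 w 0.091 ff 0.0 F [0.4 0.2 0.2]
```

View pics/c4.png

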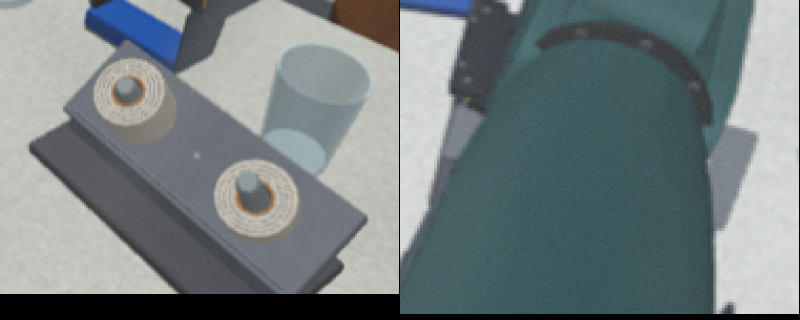

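```bash

python3 -m crank '[0.05,-0.1,0.6,0,0,0,0.7,0,0,0,0.7,0,0,0,0.7,0,0,0,0.6,0,0,0,0.6,0,0,0,0.5,0,0,0,0.35,0,0,0,0,0]'
python3 -c "
from h import *
to([.606,-.2158,.0835],77.6)"
python3 -m crank '[0,0,0,0,0,0,0,0,0,0,0,0,0,0,0,0,0,0,0,0,0,0,0,0]' -1 4
python3 -c "
from h import *
to([.606,-.2158,.0835],77.6);print(bot.get_state()['wrist_torque'])"
```

```text
time: 5.37
position: [0.6063, -0.2158, 0.0821]
ee_rot: [0.107, 0.994, 0.0, -0.001]
contact_force: [-0.1, 0.4, 0.2]
width: 0.0907
finger_force: 0.0
t 5.37 pos [ 0.6063 -0.2158  0.0821] yaw 77.72 units [ 0.02 -0.   -0.07] twist 0.03 w 0.0907 ff 0.0 F [-0.1  0.4  0.2]
time: 5.87
position: [0.6073, -0.2162, 0.0845]
ee_rot: [0.107, 0.994, -0.0, 0.0]
contact_force: [-0.4, 0.3, 2.9]
width: 0.0656
finger_force: 4.0
t 5.87 pos [ 0.6073 -0.2162  0.0845] yaw 77.72 units [0.07 0.01 0.05] twist 0.03 w 0.0656 ff 4.0 F [-0.4  0.3  2.9]
[ 0.12670494  0.05043749 -0.01249495]
```

```bash

python3 -m crank '[0,0,0,0,0,0,0,0,0,0,0,0]' -1 6
python3 -m crank '[0,0,0,0,0,0,0,0,0,0,0,0]' -1 14
python3 -c "
from h import *
print(bot.get_state()['wrist_torque']); snap('side','s2')"
```

```text
time: 6.12
position: [0.6073, -0.2162, 0.0844]
ee_rot: [0.107, 0.994, -0.0, 0.0]
contact_force: [-1.8, 0.3, 6.3]
width: 0.0652
finger_force: 6.0
time: 6.37
position: [0.6073, -0.2162, 0.0844]
ee_rot: [0.107, 0.994, -0.0, 0.0]
contact_force: [-0.8, 0.1, 7.1]
width: 0.0645
finger_force: 14.0
[0.26589599 0.24913841 0.00530515]
```

```bash

python3 -m crank '[0.08,0,-0.13,0,0.08,0,-0.13,0]'
python3 -m crank '[0.16,0,-0.25,0,0.16,0,-0.25,0]'
python3 -m crank '[0.16,0,-0.25,0,0.16,0,-0.25,0]'
```

```text
time: 6.58
position: [0.6035, -0.2153, 0.089]
ee_rot: [0.107, 0.994, 0.0, -0.0]
contact_force: [0.3, -1.4, -2.0]
width: 0.0652
finger_force: 14.0
time: 6.75
position: [0.5971, -0.2139, 0.0993]
ee_rot: [0.107, 0.994, 0.0, -0.0]
contact_force: [-0.2, -0.4, -2.5]
width: 0.0648
finger_force: 14.0
time: 6.92
position: [0.591, -0.2126, 0.1098]
ee_rot: [0.107, 0.994, -0.0, 0.0]
contact_force: [-0.5, -0.9, -1.7]
width: 0.0645
finger_force: 14.0
```

```bash

python3 -m crank '[0.16,0,-0.25,0,0.16,0,-0.25,0,0.21,0,-0.34,0,0.21,0,-0.34,0]'
python3 -m crank '[0.21,0,-0.34,0,0.21,0,-0.34,0,0.21,0,-0.34,0,0.21,0,-0.34,0]'
python3 - <<'E'
from h import *
to([.606,-.2158,.0835],77.6)
a=snap('side','s3')[150:330,330:540]
b=cv2.imread('pics/s2.png')[150:330,330:540,::-1]
cv2.imwrite('pics/c5.png',np.clip(cv2.resize(np.hstack([b,a]),None,fx=1.9,fy=1.9,interpolation=3)[:,:,::-1]*1.5,0,255).astype(np.uint8))
E
```

```text
time: 7.25
position: [0.5765, -0.2095, 0.1334]
ee_rot: [0.107, 0.994, 0.0, -0.0]
contact_force: [-0.9, -0.2, -2.3]
width: 0.0649
finger_force: 14.0
time: 7.58
position: [0.5601, -0.2059, 0.1607]
ee_rot: [0.107, 0.994, -0.0, 0.0]
contact_force: [0.3, -0.4, -1.5]
width: 0.0648
finger_force: 14.0
t 7.58 pos [ 0.5601 -0.2059  0.1607] yaw 77.72 units [-2.35  0.01  3.86] twist 0.03 w 0.0648 ff 14.0 F [ 0.3 -0.4 -1.5]
```

View pics/c5.png

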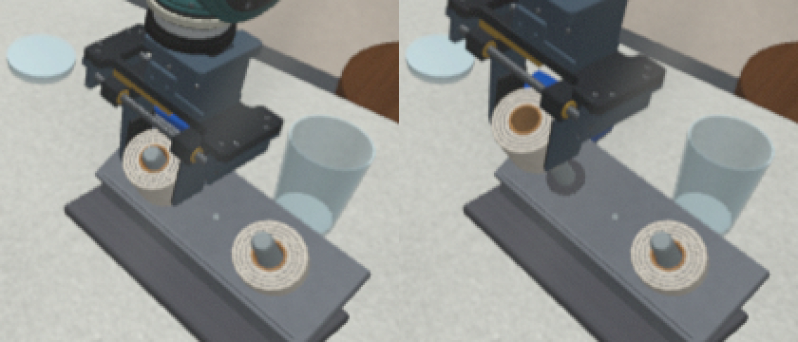

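```bash

python3 -m crank '[0,0,-0.5,0,0,0,-0.8,0,0,0,-0.8,0.5,0,0,-0.5,1,0,0,0,1,0,0,0,1,0,0,0,1,0,0,0,1,0,0,0,1,0,0,0,1]'
python3 -m crank '[0,0,0,1,0,0,0,1,0,0,0,1,0,0,0,1,0,0,0,1,0,0,0,0.7,0,0,0,0.3,0,0,0,0]'
python3 -c "
from h import *
to([.5196,.2141,.1],16)"
```

```text
time: 8.47
position: [0.5606, -0.206, 0.2123]
ee_rot: [0.398, 0.917, 0.0, 0.0]
contact_force: [0.3, 0.0, -2.5]
width: 0.0648
finger_force: 14.0
time: 9.13
position: [0.5606, -0.206, 0.2122]
ee_rot: [0.603, 0.798, 0.0, 0.0]
contact_force: [0.4, 0.1, -2.1]
width: 0.0652
finger_force: 14.0
t 9.13 pos [ 0.5606 -0.206   0.2122] yaw 15.82 units [20.77  3.75  5.61] twist -0.04 w 0.0652 ff 14.0 F [ 0.4  0.1 -2.1]
```

```bash

python3 -m crank '[0.3,0,0,0,0.7,0.1,0,0,1,0.2,0,0,1,0.2,0,0,1,0.2,0,0,1,0.2,0,0,1,0.2,0,0,1,0.2,0,0,1,0.2,0,0,1,0.2,0,0]'
python3 -m crank '[1,0.2,0,0,1,0.2,0,0,1,0.2,0,0,1,0.2,0,0,1,0.2,0,0,1,0.2,0,0,1,0.2,0,0,1,0.2,0,0,0.7,0.2,0,0,0.4,0.1,0,0]'
python3 -m crank '[0,0,0,0,0,0,0,0]'
python3 - <<'E'
from h import *
to([.5196,.2141,.055],16)
a=snap('side','s4')[60:240,150:330]; b=snap('top','t4')[140:290,150:330]
A=cv2.resize(a,None,fx=2.2,fy=2.2,interpolation=3);B=cv2.resize(b,None,fx=2.2,fy=2.2,interpolation=3)
C=np.zeros((400,800,3),np.uint8);C[:A.shape[0],:A.shape[1]]=A;C[:B.shape[0],400:400+B.shape[1]]=B[:, :400]
cv2.imwrite('pics/c6.png',np.clip(C[:,:,::-1]*1.5,0,255).astype(np.uint8))
E
```

```text
time: 9.97
position: [0.5434, -0.0216, 0.212]
ee_rot: [0.602, 0.798, 0.0, -0.0]
contact_force: [0.3, -0.4, -1.5]
width: 0.065
finger_force: 14.0
time: 10.8
position: [0.5301, 0.1641, 0.212]
ee_rot: [0.602, 0.798, 0.0, -0.0]
contact_force: [0.3, -0.9, -1.5]
width: 0.0649
finger_force: 14.0
time: 10.97
position: [0.5306, 0.1622, 0.2119]
ee_rot: [0.602, 0.798, -0.0, -0.0]
contact_force: [0.3, 0.1, -1.4]
width: 0.065
finger_force: 14.0
t 10.97 pos [0.5306 0.1622 0.2119] yaw 15.92 units [2.65 0.19 7.84] twist -0.02 w 0.065 ff 14.0 F [ 0.3  0.1 -1.4]
```

View pics/c6.png

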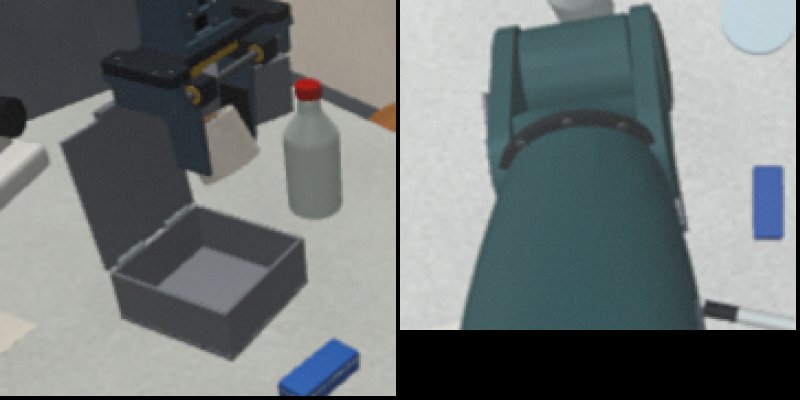

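```bash

python3 -m crank '[0.4,0,0.4,0,0.6,0.1,0.8,0,0.6,0.1,1,0,0.6,0,1,0,0.4,0,1,0,0.05,0,1,0,0,0,0.9,0,0,0,0.7,0,0,0,0.5,0,0,0,0.3,0]'
python3 -m crank '[0,0,0,0,0,0,0,0]'
python3 -c "
from h import *
to([.5196,.2141,.044],16)"
```

```text
time: 11.9
position: [0.5197, 0.2136, 0.0584]
ee_rot: [0.603, 0.798, -0.001, -0.0]
contact_force: [-0.1, 0.2, -0.9]
width: 0.0652
finger_force: 14.0
time: 12.07
position: [0.5205, 0.2139, 0.0601]
ee_rot: [0.603, 0.798, -0.0, 0.0]
contact_force: [-0.4, 0.1, -1.9]
width: 0.065
finger_force: 14.0
t 12.07 pos [0.5205 0.2139 0.0601] yaw 15.82 units [ 0.02 -0.04  0.8 ] twist -0.04 w 0.065 ff 14.0 F [-0.4  0.1 -1.9]
```

```bash

for i in 1; do python3 -m crank '[0,0,0.15,0,0,0,0.15,0,0,0,0.1,0]' | grep -E 'pos|contact'
python3 -m crank '[0,0,0.08,0,0,0,0.08,0]'| grep -E 'pos|contact'
python3 -m crank '[0,0,0.06,0,0,0,0.06,0]'| grep -E 'pos|contact'
python3 -m crank '[0,0,0.06,0,0,0,0,0]'| grep -E 'pos|contact'; done
```

```text
position: [0.5206, 0.2141, 0.0521]
contact_force: [-0.7, -0.3, -1.2]
position: [0.5205, 0.214, 0.0487]
contact_force: [-0.2, 0.3, -1.8]
position: [0.5204, 0.214, 0.0462]
contact_force: [-0.3, 1.0, -1.6]
position: [0.5203, 0.214, 0.0449]
contact_force: [0.3, -0.0, -1.6]
```

```bash

python3 -m crank '[0,0,0.06,0,0,0,0,0]'| grep -E 'pos|contact'
python3 -m crank '[0,0,0.06,0,0,0,0,0]'| grep -E 'pos|contact'
python3 -m crank '[0,0,0.06,0,0,0,0,0]'| grep -E 'pos|contact'
```

```text
position: [0.5205, 0.214, 0.0439]
contact_force: [0.4, -0.5, -0.6]
position: [0.5208, 0.214, 0.0432]
contact_force: [-1.8, -3.1, 9.0]
position: [0.5213, 0.2141, 0.0425]
contact_force: [-2.4, -4.3, 15.5]
```

```bash

python3 -m crank '[-0.17,0,0.03,0,-0.16,0,0.03,0]' -1 8| grep -E 'pos|contact|wid'
python3 -m crank '[-0.16,0,0.06,0,-0.16,0,0.06,0]'| grep -E 'pos|contact|wid'
python3 -c "
from h import *
print(bot.get_state()['wrist_torque']);snap('side','s5')"
```

```text
position: [0.5228, 0.2079, 0.0408]
contact_force: [0.5, 1.4, 1.7]
width: 0.0651
position: [0.5242, 0.2013, 0.038]
contact_force: [0.4, 2.4, -0.1]
width: 0.0654
[ 0.29485545 -0.0585153   0.02388043]
```

```bash

python3 -m crank '[-0.15,0,0.1,0,-0.15,0,0.1,0]'| grep -E 'pos|contact|wid'
python3 -m crank '[-0.13,0,0.1,0,-0.13,0,0.1,0]'| grep -E 'pos|contact|wid'
python3 -c "
from h import *
print(bot.get_state()['wrist_torque'])"
```

```text
position: [0.5258, 0.1955, 0.0338]
contact_force: [2.1, 0.2, 0.6]
width: 0.0651
position: [0.527, 0.1906, 0.0297]
contact_force: [-2.7, 7.4, 9.7]
width: 0.0646
[ 1.08488457  0.54791506 -0.05131555]
```

```bash

python3 - <<'E'
from h import *
to([.5262,.191,.0325],16)
a=snap('side','s6')[110:230,170:300]; b=cv2.imread('pics/s5.png')[110:230,170:300,::-1]
cv2.imwrite('pics/c7.png',np.clip(cv2.resize(np.hstack([b,a]),None,fx=3,fy=3,interpolation=3)[:,:,::-1]*1.7,0,255).astype(np.uint8))
E
```

```text
t 14.03 pos [0.527  0.1906 0.0297] yaw 15.83 units [ 0.03 -0.03 -0.14] twist -0.04 w 0.0646 ff 8.0 F [-2.7  7.4  9.7]
```

View pics/c7.png

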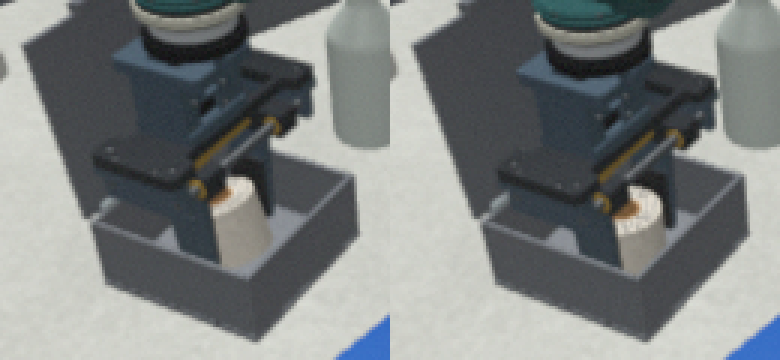

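```bash

python3 -m crank '[0,0,-0.05,0,0,0,0,0]' -1 3| grep -E 'pos|contact|wid'
python3 -m crank '[0,0,0,0,0,0,0,0]' -0.0 3| grep -E 'pos|contact|wid'
python3 -m crank '[0,0,0,0,0,0,0,0,0,0,0,0,0,0,0,0]' 0.75 3| grep -E 'pos|contact|wid'
```

```text
position: [0.5265, 0.1904, 0.0306]
contact_force: [-0.0, -0.8, -1.1]
width: 0.0652
position: [0.5267, 0.1906, 0.0307]
contact_force: [-0.2, -0.2, -2.3]
width: 0.0649
position: [0.527, 0.1908, 0.031]
contact_force: [0.5, 0.5, 0.1]
width: 0.0794
```

```bash

python3 -m crank '[0,0,-0.2,0,0,0,-0.4,0,0,0,-0.7,0,0,0,-1,0,0,0,-1,0,0,0,-1,0,0,0,-1,0,0,0,-1,0,0,0,-1,0,0,0,-1,0]'| grep -E 'pos|contact|wid'
python3 -m crank '[0,0,-1,0,0,0,-1,0,0,0,-1,0,0,0,-0.4,0,0,0,0,0,0,0,0,0]' -1 | grep -E 'pos|contact|wid'
python3 -m crank '[0.4,0,0,0,0.8,0,0,0,1,0,0,0,1,0,0,0,1,0,0,0,1,0,0,0,1,0,0,0,0.6,0,0,0,0.4,0,0,0]' | grep -E 'pos|contact|wid'
python3 - <<'E'
from h import *
xb=np.array([-.276,.961,0]);c=np.array([.524,.1987,0])
to(c+.136*xb+[0,0,.195],16)
a=snap('side','s7')[80:230,160:310]; b=snap('top','t7')[160:280,170:320]
A=cv2.resize(a,None,fx=2.66,fy=2.66,interpolation=3);B=cv2.resize(b,None,fx=2.66,fy=2.66,interpolation=3)
C=np.zeros((400,800,3),np.uint8);C[:A.shape[0],:A.shape[1]]=A;C[:B.shape[0],400:400+B.shape[1]]=B[:, :400]
cv2.imwrite('pics/c8.png',np.clip(C[:,:,::-1]*1.6,0,255).astype(np.uint8))
E
```

```text
position: [0.5269, 0.1907, 0.1988]
contact_force: [-0.0, -0.5, -0.0]
width: 0.08
position: [0.5268, 0.1906, 0.2648]
contact_force: [-0.3, 0.5, -1.0]
width: 0.0426
position: [0.4867, 0.3304, 0.2638]
contact_force: [0.8, -0.5, -0.3]
width: 0.0005
t 16.83 pos [0.4867 0.3304 0.2638] yaw 15.9 units [-0.04 -0.02  3.44] twist -0.02 w 0.0005 ff 0.0 F [ 0.8 -0.5 -0.3]
```

View pics/c8.png

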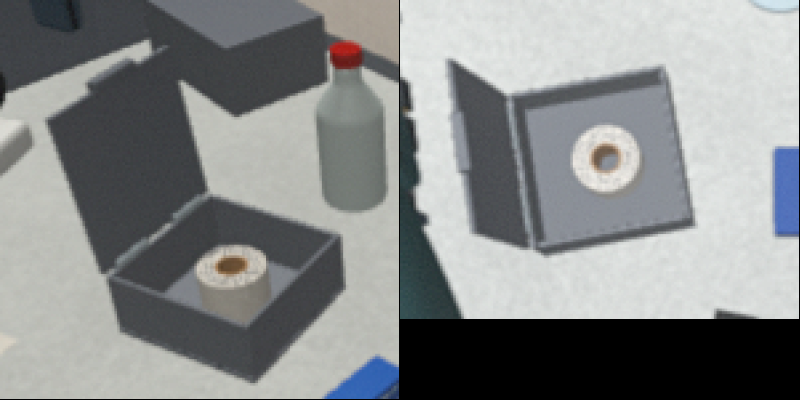

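```bash

python3 -m crank '[0,0,0.4,0,0,0,0.8,0,0,0,0.9,0,0,0,0.8,0,0,0,0.5,0,0,0,0,0]' | grep -E 'pos|contact'
python3 -m crank '[-0.3,0,0,0,-0.3,0,0,0,-0.3,0,0,0]' | grep -E 'pos|contact'
python3 -m crank '[-0.3,0,0,0,-0.3,0,0,0,-0.3,0,0,0]' | grep -E 'pos|contact'
python3 -c "
from h import *
to([.5238-.276*.097,.1987+.961*.097,.1955],16)"
```

```text
position: [0.4868, 0.3279, 0.1944]
contact_force: [-1.3, 0.3, -1.3]
position: [0.4933, 0.3114, 0.1979]
contact_force: [-0.2, 1.5, -0.1]
position: [0.4979, 0.2941, 0.1975]
contact_force: [-0.7, 1.6, 1.7]
t 17.93 pos [0.4979 0.2941 0.1975] yaw 15.83 units [-0.09 -0.07  0.1 ] twist -0.04 w 0.0004 ff 0.6 F [-0.7  1.6  1.7]
```

```bash

python3 -m crank '[-0.31,0,0.04,0,-0.31,0,0.04,0,-0.31,0,0.04,0,-0.31,0,0.05,0,-0.31,0,0.05,0]' | grep -E 'pos|contact'
python3 -m crank '[-0.3,0,0.1,0,-0.3,0,0.1,0,-0.3,0,0.1,0,-0.3,0,0.1,0,-0.3,0,0.1,0]' | grep -E 'pos|contact'
python3 -c "
from h import *
x=.075-.0388
to([.5238-.276*x,.1987+.961*x,.1824],16)"
```

```text
position: [0.5061, 0.2642, 0.1924]
contact_force: [-0.9, 2.1, 0.3]
position: [0.5142, 0.2353, 0.1822]
contact_force: [0.8, 1.5, 0.5]
t 18.77 pos [0.5142 0.2353 0.1822] yaw 15.83 units [-0.08 -0.04 -0.01] twist -0.04 w 0.0003 ff 0.4 F [0.8 1.5 0.5]
```

```bash

python3 -m crank '[-0.27,0,0.18,0,-0.27,0,0.18,0,-0.27,0,0.18,0,-0.27,0,0.18,0,-0.27,0,0.18,0]' | grep -E 'pos|contact'
python3 -m crank '[-0.2,0,0.24,0,-0.2,0,0.24,0,-0.2,0,0.24,0,-0.2,0,0.24,0,-0.2,0,0.24,0]' | grep -E 'pos|contact'
python3 -m crank '[-0.11,0,0.23,0,-0.11,0,0.23,0,-0.11,0,0.23,0,-0.11,0,0.23,0,-0.11,0,0.23,0,-0.11,0,0.23,0]' | grep -E 'pos|contact'
python3 -c "
from h import *
x=.075-.104
to([.5238-.276*x,.1987+.961*x,.0815],16)"
```

```text
position: [0.5216, 0.2095, 0.1641]
contact_force: [-0.0, 1.1, 0.2]
position: [0.5271, 0.1904, 0.14]
contact_force: [0.1, 0.4, 0.1]
position: [0.5306, 0.1779, 0.1125]
contact_force: [0.5, 0.1, 0.5]
t 20.1 pos [0.5306 0.1779 0.1125] yaw 15.84 units [-0.36 -0.04  1.55] twist -0.03 w 0.0007 ff 0.2 F [0.5 0.1 0.5]
```

```bash

python3 -m crank '[-0.08,0,0.24,0,-0.08,0,0.24,0,-0.06,0,0.24,0,-0.06,0,0.24,0,-0.06,0,0.24,0]' | grep -E 'pos|contact'
python3 -m crank '[0,0,0.15,0,0,0,0.1,0]' | grep -E 'pos|contact'
python3 -m crank '[0,0,0.08,0,0,0,0,0]' | grep -E 'pos|contact'
```

```text
position: [0.5325, 0.1714, 0.0885]
contact_force: [0.7, 0.5, 0.8]
position: [0.5323, 0.1713, 0.0834]
contact_force: [-0.6, 0.9, -0.7]
position: [0.5323, 0.1715, 0.0821]
contact_force: [-0.4, 0.5, -0.2]
```

```bash

python3 -m crank '[0,0,0.06,0,0,0,0,0]' | grep -E 'pos|contact'
python3 -m crank '[0,0,0.05,0,0,0,0,0]' | grep -E 'pos|contact'
python3 -m crank '[0,0,0.05,0,0,0,0,0]' | grep -E 'pos|contact'
python3 - <<'E'
from h import *
im=snap('side','s8')
# predicted lid corners if shut vs image
xb=np.array([-.276,.961,0]);yb=np.array([.961,.276,0]);c=np.array([.524,.1987,0])
print(proj('side',[c-.075*xb+s*.075*yb+[0,0,.0705] for s in(-1,1)]+[c-.084*xb+[0,0,.0705]]))
E
```

```text
position: [0.5326, 0.1716, 0.0817]
contact_force: [-3.1, -1.9, 7.7]
position: [0.5327, 0.1716, 0.0815]
contact_force: [-9.5, -3.7, 22.5]
position: [0.5327, 0.1716, 0.0812]
contact_force: [-14.1, -4.3, 38.7]
[[251.27841235 201.23457555]
 [287.43366319 165.68817817]
 [273.67552309 183.55221834]]
```

```bash

python3 -m crank '[0,0,-0.15,0,0,0,-0.4,0,0,0,-0.8,0,0,0,-1,0,0,0,-1,0,0,0,-1,0,0,0,-1,0,0,0,-1,0,0,0,-1,0,0,0,-1,0]' | grep -E 'pos|contact'
python3 -m crank '[1,0,0,0,1,0,0,0,1,0,0,0,1,0,0,0,1,0,0,0,1,0,0,0,1,0,0,0,1,0,0,0,1,0,0,0,0.5,0,0,0]' | grep -E 'pos|contact'
python3 -m crank '[0,0,0,0,0,0,0,0,0,0,0,0]' | grep -E 'time|pos|contact'
python3 - <<'E'
from h import *
S=snap('side','s9');T=snap('top','t9')
xb=np.array([-.276,.961,0]);yb=np.array([.961,.276,0]);c=np.array([.524,.1987,0])
for n,im in(('side',S),('top',T)):
    g=cv2.cvtColor(im,cv2.COLOR_RGB2GRAY); print(n)
    for z in (.0705,):
        # brightness along x_box line across the free edge, at 3 places off the lip, and lid inner area
        for s in(-.055,.055):
            q=proj(n,[c+x*xb+s*yb+[0,0,z] for x in np.arange(-.095,.08,.005)])
            print([int(g[int(round(v)),int(round(u))]) for u,v in q])
    old=cv2.cvtColor(cv2.imread(f'pics/{n[0]}0.png'),cv2.COLOR_BGR2GRAY)
    d=(cv2.absdiff(g,old)>25).astype(np.uint8); d=cv2.morphologyEx(d,cv2.MORPH_OPEN,np.ones((3,3)))
    k,_,st,ce=cv2.connectedComponentsWithStats(d); print([(st[i].tolist()) for i in range(1,k) if st[i,4]>15])
E
```

```text
position: [0.5323, 0.1715, 0.2476]
contact_force: [-0.3, -0.1, -0.2]
position: [0.48, 0.3559, 0.2466]
contact_force: [-0.8, 0.1, -0.2]
time: 23.32
position: [0.4807, 0.3535, 0.2461]
contact_force: [-0.8, -1.3, -0.4]
side
[41, 40, 41, 46, 49, 83, 82, 81, 82, 82, 81, 81, 81, 82, 81, 80, 81, 81, 81, 80, 79, 78, 78, 78, 79, 79, 80, 80, 79, 78, 77, 79, 78, 79, 100]
[115, 74, 47, 44, 59, 76, 78, 78, 77, 77, 76, 77, 76, 79, 77, 78, 77, 77, 76, 78, 77, 76, 77, 76, 77, 78, 77, 76, 77, 78, 76, 76, 76, 76, 94]
[[134, 2, 38, 11, 222], [0, 30, 28, 56, 1219], [154, 30, 7, 8, 43], [115, 46, 24, 27, 413], [178, 101, 60, 81, 3018], [205, 155, 78, 34, 1206], [0, 180, 58, 61, 1697], [395, 218, 33, 33, 722], [63, 260, 5, 20, 60], [0, 327, 44, 56, 655]]
top
[138, 136, 133, 137, 100, 80, 88, 89, 88, 90, 87, 89, 89, 89, 88, 88, 89, 89, 88, 87, 87, 87, 89, 89, 87, 89, 88, 88, 88, 88, 89, 87, 89, 89, 89]
[133, 134, 138, 138, 92, 82, 88, 88, 89, 88, 89, 88, 88, 87, 89, 88, 88, 89, 89, 89, 90, 89, 89, 88, 89, 90, 89, 89, 90, 90, 89, 90, 91, 90, 92]
[[59, 147, 170, 253, 26915], [187, 182, 32, 72, 1438], [403, 184, 25, 29, 350], [213, 187, 55, 64, 515], [66, 227, 10, 15, 107], [0, 305, 34, 50, 1028], [0, 356, 39, 44, 967]]
```

```bash
python3 -c "
from h import *
print(bot.finish_job())"
```

```text
the job is handed in; nothing more can be done
None
```

The job is handed in at about 23 s of the 58 s: the wide roll came off its spindle with the holder unmoved, stands upright and released in the box, and the lid is pressed shut (39 N at the fingertips), with nothing else on the bench seen to have moved.

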